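# Close a plaster drying press and knock its locking pin home

## Task

Clay tags have been laid in the plaster drying press so that they dry flat: lower its hinged lid fully shut without slamming it, then take the wooden mallet and, striking square along the leaning steel locking pin, knock the pin down over the lid's tongue until it clicks fully home. Use only the mallet on the pin, not the hand. Finally set the mallet down on the bench, clear of the press, leaving the pot, the stamp and the wooden rib where they are.

Things in the scene. Friction and masses are not known exactly. Their poses are not given: they have to be found in the camera images.
- press: Drying press, fixed: a 272 x 256 x 12 mm board with a beech frame 160 (x) x 220 (y) mm, 45 mm high, filled with plaster on which clay tags lie. Origin: frame centre at bench height, z up. The lid is hinged at the frame's +x edge. A green cast bracket with the leaning pin stands before the -x edge at y = 0 (72 mm wide, x -162 to -110 mm).
- lid (a joint): Lid angle, rad: 0 = shut, 1.4 = nearly upright. Lid: beech and plaster, 160 x 220 x 24 mm, with a steel strap ending in a tongue 26 mm beyond its front edge. Hinge line: along the press's y at x = +80, z = 45 mm. Shut, its top is at z = 69 mm. The stiff hinge stays where it is left; push it shut with the fingertips on its outer face. It cannot close over a lowered pin.
- lid_edge (a point): Middle of the front edge of the lid's outer (top) face, 160 mm from the hinge line; its axes turn with the lid: z out of the outer face, x towards the hinge, y along the hinge.
- pin_travel (a joint): Travel of the steel locking pin, m: 0 = raised, 0.022 = home, its head on the barrel. A spring pushes it back up unless it has passed a ball catch at about 0.016, which takes about 7 N. A red sleeve under the head shows while it is not home.
- pin: Steel locking pin with a flat head 26 mm across, 11 mm thick; origin at the pin's round lower tip, z outward along the pin; the head's top is at z = 73.5 mm. The pin leans 35 degrees from vertical, its head away from the lid (towards the press's -x); struck, it moves along its own -z. Raised, the head's top is about 140 mm above the bench.
- pin_top (a point): Centre of the flat top of the pin's head, where the mallet strikes; same axes as the pin.
- mallet: Beech mallet, 0.3 kg, standing on one striking face with its handle level. Head 56 (x) x 48 (y) x 80 (z) mm; the striking faces are the ends of z. Origin: centre of the lower striking face. Handle 24 mm wide (y), 30 mm deep (z), along -x at z = 40 mm, from x = -28 to x = -161 mm.
- mallet_grip (a point): Good place to grip the mallet's handle across its 24 mm width: 30 mm from the head, 40 mm above the lower face; same axes as the mallet.
- pinch_pot: Bystander: clay pinch pot, 72 mm across, 64 mm high; origin at the centre of its underside.
- stamp: Bystander: white plaster stamp, 31 mm across, 53 mm high; origin at the centre of its underside.
- rib_wood: Bystander: kidney-shaped wooden rib lying flat, 45 x 90 x 6 mm; origin at the centre of its underside.

How it is judged:
By the outcome, as a careful person would: the job done as asked, in the order asked, and still so for the second after the job is handed in, with the robot touching nothing.
It also fails if it takes over 61 s, if anything falls off the work surface, if the arm or the gripper's body presses on something with over 40 N, if the wrist force passes 120 N, or if a joint passes its speed limit or range.

## Robot

A 6-joint arm with a two-finger parallel gripper is mounted at the origin on a cart in front of the work surface, level with it; the furniture and walls round the work are solid. World frame = base frame: x ahead of the robot, y to its left, z up, the work surface at z = 0. Lengths are in m, angles in rad, forces in N, time in s.
With the tool pointing down it reaches from about 0.325 to 0.75 m from the base axis. Payload 7.6 kg.
Tool frame: the origin (TCP) lies at the very end of the fingers, on their centre line; the grasp point (between the pads) lies 19 mm behind it; z points along the fingers, y is the line along which they close (so a half turn about z gives the same grasp; the last joint's range is limited). The gripper opens to 85 mm and grips with 20 to 120 N. Pads are 22 mm wide; open, the fingers measure 114 mm over their backs; the gripper's body (76 mm by 85 mm) begins 54 mm behind the grasp point. The pads swing forward as they close: fully open they stand 13 mm farther back than shut.
Start: joints at [-0.07, 0.052, 1.401, -0, 1.689, -0.07], TCP at [0.525, 0, 0.231] pointing down, gripper open.
Joint ranges: [-2.9, 2.9], [-0.91, 2.17], [0.12, 2.37], [-1.06, 4.2], [0.26, 2.73], [-2.93, 2.93]. Speed limits (rad/s): [2.57, 2.57, 3.01, 3.14, 3.14, 3.14].

## Interface

Orientations are given as a unit quaternion [x, y, z, w].
In Python, from workcell import robot, grab_frame, sign_off gives the robot as it stands.
- The arm moves only by the tool apply_moves, never from a script. Its argument "commands" is a list of rows, each a list of 3 entries, a list of its own where there are three numbers: the shift along the world's x, y, z in units of 0.025 m (1.0 is 0.025 m), then the turn, a rotation vector about the world's x, y, z in units of 8 degrees (1.0 is 8 degrees), then the opening, from -1 (shut) to 1 (fully open). In form: [[[x, y, z], [rx, ry, rz], gripper], ...]. A call has 1 to 10 rows; each row shifts and turns the commanded pose from where the row before left it; what a row does not reach is not made up. A row lasts 1/8 s, in which the tool goes at most 62.5 mm and 10.7 degrees, less where a joint would pass 70% of its speed; a pose out of reach is approached as far as the arm can. A call with a number of a shift or a turn outside -1 to 1 is refused whole. A call with a gripper value outside its range is refused whole. The fingers move at their own pace and stop on an object; "grip_force" is the grip in N (left out, the last holds). Time passes only in rows, so rows that do not move let the fingers close. It gives the time, the measured TCP pose, the force, the opening and the grip force at its end, in the units of the state.
- robot.get_state(): the state, without advancing time (a new reading comes with each control period).
- grab_frame(name): name is "scene" or "side" or "wrist"; returns a dict with "img" (384x512x3 uint8, red, green, blue), "vertical_fov" (degrees; the focal length in pixels is half the picture's height over the tangent of half this angle, whatever the lens; pixels are square), "cx", "cy" (the principal point, pixels), "cam_to_world" (4x4, takes a point from camera to world coordinates). Camera axes: x right, y up, looking along -z (the intrinsics and any distortion apply to the point x, -y, -z); pixel columns grow to the right and rows downward; lengths in m; the calibration is good to about 2 mm. A picture is of the moment at which its call begins. There is no depth.
- sign_off(): hands the job in; it is judged then, once.
The state is a dict: "clock": time; "q": joint angles; "joint_vel": joint speeds; "joint_torque": joint torques, N m; "ee_pos": TCP position; "tool_rot": TCP orientation; "ft_force": force on the tool from outside, world axes, zero at the start; "wrist_torque": the same for the moment, N m; "width": opening from 0.0 (shut) to 1.0 (fully open); "grasp_force": force on a finger pad.
Only numpy, scipy, OpenCV 4.12 (cv2) and the standard library are available. Lean on these libraries where they do the work, as an engineer would, in place of code of your own. Each camera call takes 0.05 s, during which the arm holds its last target. There are 200 camera calls.

## Working session

There is one attempt and no reset: what is moved stays moved. The work goes in short steps, Python scripts to look and compute and a tool call to move; the robot and the scene stay as the last step left them, time stands still between calls to the robot, and variables do not carry over. Pictures are saved under pics/ and viewed, at most 10 in all, crops included, and the job is handed in when it is done.

Besides the shell and the picture viewer there is one more tool, called after "Call:" in YAML: its name, and indented under it one key for each argument. apply_moves: Moves the arm, as the interface text tells. Shifts and turns lie within -1 to 1; 1 stands for 0.025 m of shift or 8 degrees of turn. Its arguments: {"type":"object","properties":{"commands":{"type":"array","items":{"type":"array"}},"grip_force":{"type":"number"}},"required":["commands"]}

```bash
mkdir -p pics
python3 - <<'E'
from workcell import robot, grab_frame
import cv2,numpy as np,pickle
d={}
for n in("scene","side","wrist"):
    f=grab_frame(n);d[n]=f;cv2.imwrite(f"pics/{n}0.png",f["img"][:,:,::-1]);print(n,{k:(np.round(v,4).tolist() if k!="img" else 0) for k,v in f.items()})
pickle.dump(d,open("f0.pkl","wb"));print(robot.get_state())
E
```

```text
scene {'img': 0, 'vertical_fov': 43.8693, 'cx': 256.8057, 'cy': 200.0496, 'cam_to_world': [[0.7494, 0.4213, -0.5108, -0.1013], [-0.6617, 0.4499, -0.5998, -0.7586], [-0.0229, 0.7875, 0.6159, 0.919], [0.0, 0.0, 0.0, 1.0]]}
side {'img': 0, 'vertical_fov': 45.8595, 'cx': 244.5368, 'cy': 196.3481, 'cam_to_world': [[-0.9092, 0.276, -0.3117, 0.2178], [-0.4162, -0.5829, 0.6979, 0.7938], [0.0109, 0.7643, 0.6448, 0.8334], [0.0, 0.0, 0.0, 1.0]]}
wrist {'img': 0, 'vertical_fov': 68.9951, 'cx': 251.5661, 'cy': 194.3326, 'cam_to_world': [[1.0, -0.0006, 0.0013, 0.5241], [0.0002, 0.9566, 0.2914, 0.0734], [-0.0014, -0.2914, 0.9566, 0.3751], [0.0, 0.0, 0.0, 1.0]]}
{'clock': 0.15, 'q': array([-7.02843983e-02,  5.27047635e-02,  1.40148299e+00,  1.87358613e-06,
        1.68862801e+00, -7.03158792e-02]), 'joint_vel': array([-0.00018537, -0.00226205, -0.00303545,  0.00077888, -0.00067667,
       -0.00099926]), 'joint_torque': array([ 9.01752592e-04, -3.81951857e+01, -3.60423374e+01, -3.57651027e-05,
        4.66565543e-03,  6.07237575e-05]), 'ee_pos': array([5.24768006e-01, 4.79953812e-05, 2.30663566e-01]), 'tool_rot': array([ 7.07095441e-01,  7.07117857e-01, -4.00288132e-04, -4.62350865e-04]), 'ft_force': array([-0.26372246,  0.05338922, -0.42594641]), 'wrist_torque': array([-0.02285167,  0.02232478,  0.00036329]), 'grasp_force': 0.0, 'width': 0.9986124711141855}
```

View pics/scene0.png

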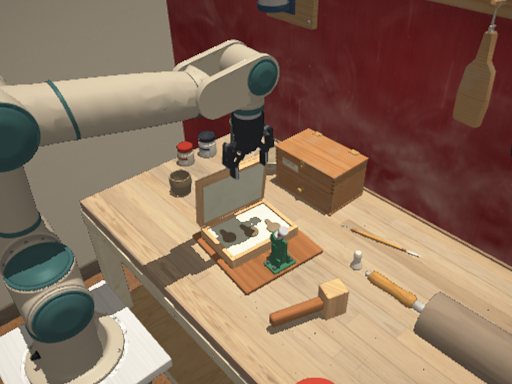

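View pics/side0.png

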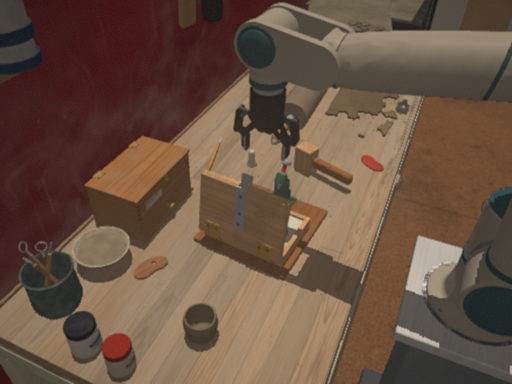

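The scene view shows the press at about (260,240), its bracket at (280,250), the mallet at (310,303), stamp at (357,260) and pot at (180,183). The side view shows the lid's outer face at (245,215), the mallet at (320,165), the rib at (150,267) and the pot at (200,325). Next I enlarge crops to pick the corners.

```bash
cat > h.py <<'E'
import numpy as np,cv2
def K(f):
    h=f["img"].shape[0];F=h/2/np.tan(np.radians(f["vertical_fov"])/2);return F,f["cx"],f["cy"]
def ray(f,p):
    F,cx,cy=K(f);M=np.array(f["cam_to_world"]);d=M[:3,:3]@np.array([(p[0]-cx)/F,-(p[1]-cy)/F,-1]);return M[:3,3],d/np.linalg.norm(d)
def plane(f,p,z=0.):
    o,d=ray(f,p);return o+d*(z-o[2])/d[2]
def tri(*fp):
    A=np.zeros((3,3));b=np.zeros(3);R=[ray(f,p) for f,p in fp]
    for o,d in R:
        P=np.eye(3)-np.outer(d,d);A+=P;b+=P@o
    x=np.linalg.solve(A,b);return x,max(np.linalg.norm(np.cross(x-o,d)) for o,d in R)
def proj(f,X):
    F,cx,cy=K(f);M=np.array(f["cam_to_world"]);c=M[:3,:3].T@(np.array(X)-M[:3,3]);return np.array([cx-F*c[0]/c[2],cy+F*c[1]/c[2]])
E
python3 - <<'E'
import pickle,cv2
d=pickle.load(open("f0.pkl","rb"))
a=d["scene"]["img"][155:335,180:370,::-1];cv2.imwrite("pics/a.png",cv2.resize(a,None,fx=3.3,fy=3.3,interpolation=cv2.INTER_CUBIC))
a=d["side"]["img"][130:280,185:365,::-1];cv2.imwrite("pics/b.png",cv2.resize(a,None,fx=4,fy=4,interpolation=cv2.INTER_CUBIC))
E
```

```text
(no output)
```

View pics/a.png

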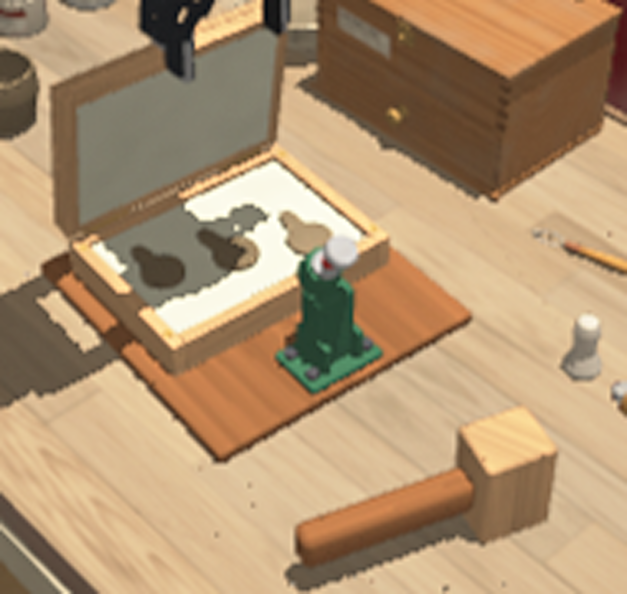

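View pics/b.png

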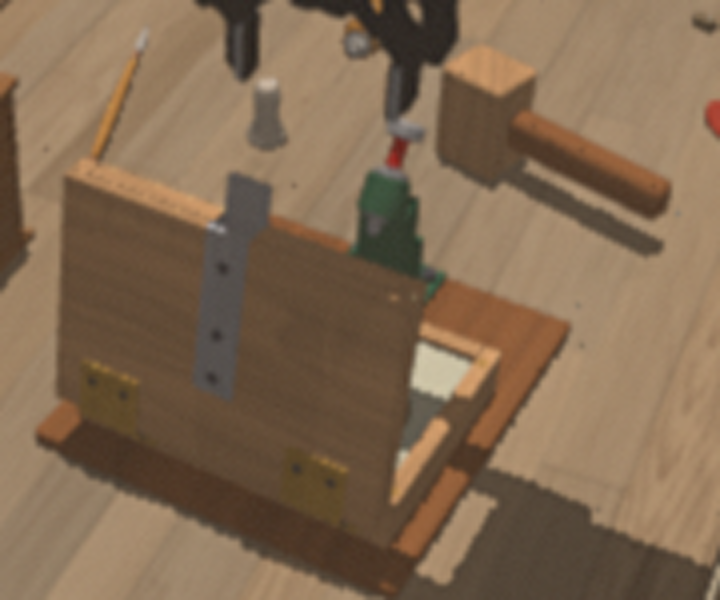

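View pics/wrist0.png

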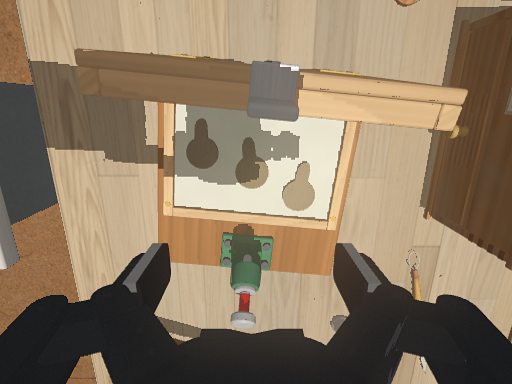

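Readings: pin head scene crop (342,245), side crop (410,130), wrist (243,318). Board corners scene crop (222,452),(470,315),(43,268); side crop (568,325),(395,590),(40,435). Mallet top face scene crop (505,440), side crop (489,72).

Run:
```python
from h import *;import pickle
d=pickle.load(open("f0.pkl","rb"));S,D,W=d["scene"],d["side"],d["wrist"]
a=lambda x,y:(S,(180+x/3.3,155+y/3.3)); b=lambda x,y:(D,(185+x/4,130+y/4)); w=lambda x,y:(W,(x,y))
T=lambda n,*p:print(n,np.round(tri(*p)[0],4),round(tri(*p)[1],4))
T("pin",a(342,243),b(408,128),w(243,318));T("pin2",a(342,243),b(408,128))
T("c-x+y",a(222,450),b(568,325));T("c+x+y",a(43,265),b(395,585))
print("c-x-y",plane(*a(470,315),.012),"c+x-y",plane(*b(40,432),.012), "c-x+y",plane(*a(222,450),.012),plane(*b(568,325),.012))
for n,p,q in(("m1",(458,430),(537,75)),("m2",(520,407),(490,100)),("m3",(555,450),(443,70)),("m4",(487,472),(485,45)),("mc",(505,440),(489,73))):T(n,a(*p),b(*q))
print("mc@.08",plane(*a(505,440),.08),plane(*b(489,73),.08))
T("handle_end",a(305,543),b(660,198))
T("lidcorner far",a(285,25),b(65,175));T("lid robot-side",a(52,88),b(412,285))
T("tongue tip mid",w(275,65),b(250,180))
# frame corner tops z .045 scene
for p in((78,243),(178,350),(388,240),(278,152)):print("frame",plane(*a(*p),.045))
for p in((166,216),(337,228)):print("frame w",plane(W,p,.045))
```

```text
pin [ 0.5142 -0.1312  0.1397] 0.0032
pin2 [ 0.5134 -0.1319  0.1406] 0.0028
c-x+y [ 0.3884 -0.135   0.0118] 0.0015
c+x+y [0.4123 0.1275 0.0114] 0.0005
c-x-y [ 0.63399551 -0.16299024  0.012     ] c+x-y [0.66014574 0.10682365 0.012     ] c-x+y [ 0.39001348 -0.13494052  0.012     ] [ 0.38689626 -0.13388182  0.012     ]
m1 [ 0.4708 -0.2906  0.0978] 0.0033
m2 [ 0.5164 -0.2943  0.074 ] 0.0191
m3 [ 0.546  -0.3243  0.0542] 0.0032
m4 [ 0.4988 -0.3161  0.0804] 0.021
mc [ 0.5075 -0.3063  0.0762] 0.0003
mc@.08 [ 0.50440429 -0.30835977  0.08      ] [ 0.50636122 -0.30102237  0.08      ]
handle_end [ 0.3608 -0.2577  0.0428] 0.0004
lidcorner far [0.648  0.0681 0.186 ] 0.0074
lid robot-side [0.4267 0.0966 0.2101] 0.0029
tongue tip mid [0.5302 0.0902 0.2444] 0.004
frame [0.43047749 0.0969715  0.045     ]
frame [ 0.41278162 -0.05753423  0.045     ]
frame [ 0.62360494 -0.07749491  0.045     ]
frame [0.63637174 0.07383678 0.045     ]
frame w [ 0.41544108 -0.05581772  0.045     ]
frame w [ 0.63319441 -0.07211854  0.045     ]
```

Call:
apply_moves:
  commands:
    - [[0,0,0.8],[0,0,0],-1]
    - [[0,0,0.8],[0,0,0],-1]
    - [[0,0,0.8],[0,0,0],-1]
    - [[0,1,0],[0,0,0],-1]
    - [[0,1,0],[0,0,0],-1]
    - [[0,1,0],[0,0,0],-1]
    - [[0,1,0],[-0.95,0,0],-1]
    - [[0,1,0],[-0.95,0,0],-1]
    - [[0.2,1,0],[-0.95,0,0],-1]
    - [[0.2,1,0],[-0.95,0,0],-1]
  grip_force: 60

```text
clock: 1.4
ee_pos: [0.535, 0.176, 0.2916]
tool_rot: [0.682, 0.682, -0.186, 0.187]
ft_force: [0.5, -1.2, 0.3]
width: -0.003
grasp_force: 0.0
```

Call:
apply_moves:
  commands:
    - [[0,0,-0.9],[0,0,0],-1]
    - [[0,0,-0.9],[0,0,0],-1]
    - [[0,0,-0.9],[0,0,0],-1]
    - [[0,-0.5,-0.9],[0,0,0],-1]
    - [[0,-0.7,-0.9],[0,0,0],-1]
    - [[0,-0.7,0],[0,0,0],-1]
    - [[0,-0.2,0],[0,0,0],-1]
    - [[0,-0.2,0],[0,0,0],-1]

```text
clock: 2.4
ee_pos: [0.5355, 0.1175, 0.1801]
tool_rot: [0.683, 0.682, -0.184, 0.186]
ft_force: [0.3, 0.8, -0.3]
width: -0.002
grasp_force: 0.0
```

Run:
```python
from workcell import robot, grab_frame
import cv2
a=grab_frame("side")["img"][100:290,170:360,::-1];cv2.imwrite("pics/c.png",cv2.resize(a,None,fx=3,fy=3,interpolation=cv2.INTER_CUBIC))
print(robot.get_state()["ft_force"])
```

```text
[ 0.69478499 -0.8933044   0.77589722]
```

View pics/c.png

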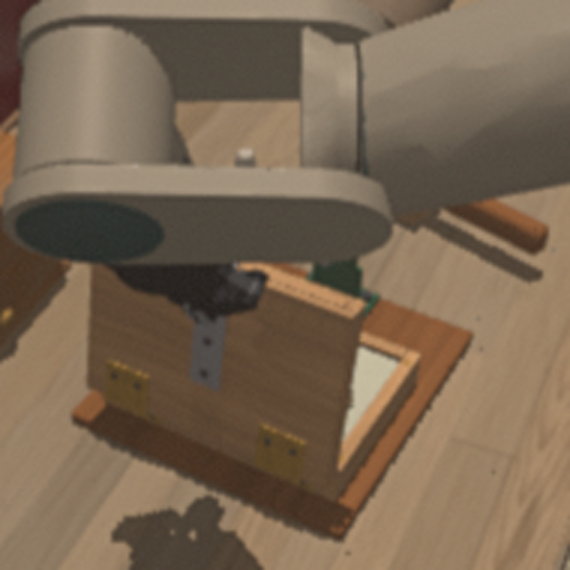

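The side view shows the closed fingers behind the lid's outer face near the strap, with no contact yet, so I push on slowly.

Call:
apply_moves:
  commands:
    - [[0,-0.2,0],[0,0,0],-1]
    - [[0,-0.2,0],[0,0,0],-1]
    - [[0,-0.2,0],[0,0,0],-1]
    - [[0,-0.2,0],[0,0,0],-1]

```text
clock: 2.95
ee_pos: [0.5347, 0.0979, 0.179]
tool_rot: [0.682, 0.683, -0.185, 0.185]
ft_force: [-2.7, 4.0, 0.9]
width: 0.002
grasp_force: 2.2
```

Call:
apply_moves:
  commands:
    - [[-0.03,-0.28,-0.02],[0,0,0],-1]
    - [[-0.03,-0.28,-0.02],[0,0,0],-1]
    - [[-0.03,-0.28,-0.02],[0,0,0],-1]
    - [[-0.03,-0.28,-0.02],[0,0,0],-1]
    - [[-0.03,-0.26,-0.07],[0,0,0],-1]
    - [[-0.03,-0.26,-0.07],[0,0,0],-1]
    - [[-0.03,-0.26,-0.07],[0,0,0],-1]
    - [[-0.03,-0.26,-0.07],[0,0,0],-1]
    - [[-0.02,-0.25,-0.12],[0,0,0],-1]
    - [[-0.02,-0.25,-0.12],[0,0,0],-1]

```text
clock: 4.2
ee_pos: [0.5279, 0.0306, 0.1636]
tool_rot: [0.682, 0.682, -0.185, 0.185]
ft_force: [0.6, 4.0, 0.3]
width: -0.001
grasp_force: 1.3
```

Call:
apply_moves:
  commands:
    - [[-0.02,-0.25,-0.12],[0,0,0],-1]
    - [[-0.02,-0.25,-0.12],[0,0,0],-1]
    - [[-0.02,-0.22,-0.17],[0,0,0],-1]
    - [[-0.02,-0.22,-0.17],[0,0,0],-1]
    - [[-0.02,-0.22,-0.17],[0,0,0],-1]
    - [[-0.02,-0.22,-0.17],[0,0,0],-1]

```text
clock: 4.95
ee_pos: [0.525, -0.0039, 0.1406]
tool_rot: [0.682, 0.682, -0.185, 0.186]
ft_force: [-0.3, 3.0, 1.3]
width: -0.002
grasp_force: 1.1
```

Call:
apply_moves:
  commands:
    - [[-0.02,-0.18,-0.21],[0,0,0],-1]
    - [[-0.02,-0.18,-0.21],[0,0,0],-1]
    - [[-0.02,-0.18,-0.21],[0,0,0],-1]
    - [[-0.02,-0.18,-0.21],[0,0,0],-1]
    - [[-0.01,-0.13,-0.24],[0,0,0],-1]
    - [[-0.01,-0.13,-0.24],[0,0,0],-1]
    - [[-0.01,-0.13,-0.24],[0,0,0],-1]
    - [[-0.01,-0.1,-0.2],[0,0,0],-1]
    - [[0,-0.05,-0.15],[0,0,0],-1]
    - [[0,-0.05,-0.15],[0,0,0],-1]

```text
clock: 6.2
ee_pos: [0.5218, -0.0364, 0.0891]
tool_rot: [0.682, 0.682, -0.186, 0.185]
ft_force: [-1.2, 1.9, 1.2]
width: 0.003
grasp_force: 1.0
```

Call:
apply_moves:
  commands:
    - [[0,-0.05,-0.12],[0,0,0],-1]
    - [[0,-0.05,-0.12],[0,0,0],-1]
    - [[0,-0.05,-0.12],[0,0,0],-1]

```text
clock: 6.58
ee_pos: [0.5222, -0.04, 0.0802]
tool_rot: [0.682, 0.682, -0.185, 0.186]
ft_force: [0.2, 1.5, 2.0]
width: -0.0
grasp_force: 0.8
```

Call:
apply_moves:
  commands:
    - [[0,-0.03,-0.12],[0,0,0],-1]
    - [[0,-0.03,-0.12],[0,0,0],-1]
    - [[0,-0.03,-0.12],[0,0,0],-1]
    - [[0,0,-0.1],[0,0,0],-1]

```text
clock: 7.08
ee_pos: [0.5228, -0.0414, 0.0748]
tool_rot: [0.683, 0.681, -0.185, 0.187]
ft_force: [-24.9, 17.7, 49.4]
width: 0.002
grasp_force: 24.6
```

Call:
apply_moves:
  commands:
    - [[0,0.1,0.6],[0,0,0],-1]
    - [[0,0,1],[0.95,0,0],-1]
    - [[0,0,1],[0.95,0,0],-1]
    - [[0,0,1],[0.95,0,0],-1]
    - [[0,0,1],[0.95,0,0],-1]
    - [[0,0,1],[0,0,0.9],-1]
    - [[0,-1,1],[0,0,0.9],1]
    - [[0,-1,0],[0,0,0.9],1]
    - [[-0.3,-1,0],[0,0,0.9],1]
    - [[-0.3,-1,0],[0,0,0.9],1]

```text
clock: 8.32
ee_pos: [0.5066, -0.1408, 0.2333]
tool_rot: [0.452, 0.892, -0.0, -0.0]
ft_force: [0.8, 0.5, -0.9]
width: 0.846
grasp_force: 0.0
```

Call:
apply_moves:
  commands:
    - [[-0.4,-1,0],[0,0,0.9],1]
    - [[-0.4,-1,0],[0,0,0.9],1]
    - [[-0.4,-1,0],[0,0,0.9],1]
    - [[-0.4,-1,0],[0,0,0.9],1]
    - [[-0.4,-1,0],[0,0,0.9],1]
    - [[-0.2,-0.9,0],[0,0,0],1]
    - [[0,0,0],[0,0,0],1]

```text
clock: 9.2
ee_pos: [0.4514, -0.2884, 0.2332]
tool_rot: [0.158, 0.987, 0.0, -0.0]
ft_force: [-0.5, -0.6, -0.2]
width: 0.999
grasp_force: 0.0
```

Run:
```python
from workcell import robot, grab_frame
import cv2,pickle,numpy as np
d={n:grab_frame(n) for n in("scene","side","wrist")}
pickle.dump(d,open("f1.pkl","wb"));s=robot.get_state();print(s["ee_pos"],s["tool_rot"],np.round(d["wrist"]["cam_to_world"],3))
a=cv2.resize(d["wrist"]["img"],(400,300));b=d["side"]["img"][100:290,180:380];b=cv2.resize(b,(400,300) if 0 else (400,380));a=cv2.copyMakeBorder(a,0,80,0,0,cv2.BORDER_CONSTANT)
cv2.imwrite("pics/d.png",np.hstack([a,b])[:,:,::-1])
```

```text
[ 0.45214423 -0.28669577  0.2335857 ] [ 1.56313151e-01  9.87707512e-01  2.10520044e-04 -1.61798216e-04] [[ 0.309 -0.91  -0.276  0.381]
 [ 0.951  0.296  0.09  -0.265]
 [-0.    -0.29   0.957  0.378]
 [ 0.     0.     0.     1.   ]]
```

View pics/d.png

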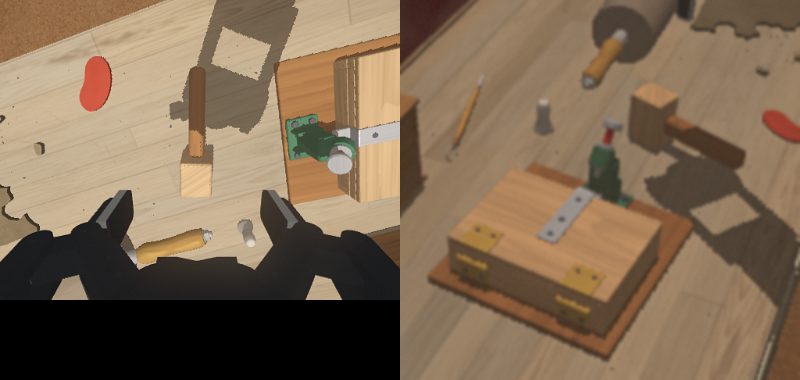

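The wrist view shows the mallet handle in line with the tool (handle x≈252 px, head top at about (251,231) px) and the pin head at about (435,206). The side view shows the lid flat shut, its strap under the raised pin at (285,163).

Run:
```python
from h import *;import pickle
d=pickle.load(open("f0.pkl","rb"));e=pickle.load(open("f1.pkl","rb"));S,D,W=d["scene"],d["side"],d["wrist"];W1=e["wrist"]
a=lambda x,y:(S,(180+x/3.3,155+y/3.3)); b=lambda x,y:(D,(185+x/4,130+y/4))
for v in [(W1,(251,231))]:
  print("mallet top",tri(a(505,440),b(489,73),v),plane(*v,.08))
print("join",plane(W1,(252,201),.055),"end",plane(W1,(252,87),.055))
print("handle end tri",tri(a(305,543),b(660,198),(W1,(252,90))))
print("pin all",tri(a(342,243),b(408,128),(W,(243,318)),(W1,(435,206))),"W W1",tri((W,(243,318)),(W1,(435,206))))
# pin head blob in zoom: bright grey low-sat
for n,f,(x,y) in(("S",S,(283,229)),("D",D,(287,162)),("W",W,(243,318)),("W1",W1,(435,206))):
  X0=[.5145,-.1315,.14];print(n,(x,y),proj(f,X0))
  h=cv2.cvtColor(f["img"],cv2.COLOR_RGB2HSV);m=((h[...,1]<45)&(h[...,2]>110)).astype(np.uint8)
  k,l,st,c=cv2.connectedComponentsWithStats(m);i=min(range(1,k),key=lambda i:np.hypot(*(c[i]-[x,y])) if st[i,4]>15 else 1e9);print("  blob",c[i],st[i])
```

```text
mallet top (array([ 0.50840669, -0.30687064,  0.07643005]), np.float64(0.0019920276112871454)) [ 0.50886406 -0.30725898  0.08      ]
join [ 0.48220531 -0.29734966  0.055     ] end [ 0.35871053 -0.25724799  0.055     ]
handle end tri (array([ 0.36083206, -0.25778717,  0.04273081]), np.float64(0.0004397742913648402))
pin all (array([ 0.51376217, -0.13175728,  0.13900745]), np.float64(0.003448436485475907)) W W1 (array([ 0.51403567, -0.13176863,  0.13666531]), np.float64(0.0011308166049866274))
S (283, 229) [283.04578852 229.34109858]
  blob [249.50544794 228.50786925] [ 208  204   81   52 1652]
D (287, 162) [285.82338364 161.39811128]
  blob [285.63636364 161.45454545] [282 160   9   4  22]
W (243, 318) [242.37504883 319.5601816 ]
  blob [242.90730337 319.6741573 ] [231 312  25  17 356]
W1 (435, 206) [437.58249353 208.83956371]
  blob [435.48453608 206.10882016] [418 186  33  38 873]
```

Call:
apply_moves:
  commands:
    - [[0.05,-0.04,-1],[0,0,0],1]
    - [[0,0,-1],[0,0,0],1]
    - [[0,0,-1],[0,0,0],1]
    - [[0,0,-1],[0,0,0],1]
    - [[0,0,-1],[0,0,0],1]
    - [[0,0,-1],[0,0,0],1]
    - [[0,0,-1],[0,0,0],1]
    - [[0,0,-1],[0,0,0],1]
    - [[0,0,-0.4],[0,0,0],1]
    - [[0,0,0],[0,0,0],1]
  grip_force: 120

```text
clock: 10.6
ee_pos: [0.4533, -0.2877, 0.0237]
tool_rot: [0.156, 0.988, 0.0, -0.0]
ft_force: [-0.0, 0.4, 1.1]
width: 0.999
grasp_force: 0.0
```

Call:
apply_moves:
  commands:
    - [[0,0,0],[0,0,0],-1]
    - [[0,0,0],[0,0,0],-1]
    - [[0,0,0],[0,0,0],-1]
    - [[0,0,0],[0,0,0],-1]
    - [[0,0,0],[0,0,0],-1]
    - [[0,0,0],[0,0,0],-1]

```text
clock: 11.35
ee_pos: [0.4534, -0.2885, 0.0245]
tool_rot: [0.156, 0.988, -0.0, 0.0]
ft_force: [-3.1, 0.4, 5.8]
width: 0.261
grasp_force: 117.4
```

Call:
apply_moves:
  commands:
    - [[0,0,0.6],[0,0,0],-1]
    - [[0,0,1],[0,0,0],-1]
    - [[0,0,1],[0,0,0.53],-1]
    - [[0,0,1],[0,0,0.53],-1]
    - [[0,0,1],[0,0,0.53],-1]
    - [[0,0.5,1],[0.87,-0.08,0],-1]
    - [[0,0.9,1],[0.87,-0.08,0],-1]
    - [[0,0.9,0],[0.87,-0.08,0],-1]
    - [[0,0.9,0],[0.87,-0.08,0],-1]
    - [[0,0.9,0],[0.87,-0.08,0],-1]

```text
clock: 12.6
ee_pos: [0.4531, -0.1853, 0.1892]
tool_rot: [0.044, 0.952, 0.301, 0.014]
ft_force: [0.1, 0.4, -4.0]
width: 0.262
grasp_force: 117.9
```

Call:
apply_moves:
  commands:
    - [[0,0.6,0.1],[0,0,0],-1]
    - [[0,0.3,0],[0,0,0],-1]
    - [[0,0,0],[0,0,0],-1]

```text
clock: 12.98
ee_pos: [0.4535, -0.1627, 0.1921]
tool_rot: [0.043, 0.953, 0.299, 0.014]
ft_force: [-0.3, 0.1, -3.4]
width: 0.261
grasp_force: 118.0
```

Run:
```python
from workcell import robot, grab_frame
import cv2,pickle,numpy as np
from scipy.spatial.transform import Rotation as R
d={n:grab_frame(n) for n in("scene","side")}
pickle.dump(d,open("f2.pkl","wb"));s=robot.get_state();print(s["ee_pos"],R.from_quat(s["tool_rot"]).as_matrix().round(4),s["ft_force"],s["wrist_torque"])
a=d["scene"]["img"][130:280,200:350];b=d["side"]["img"][60:210,230:380];a,b=[cv2.resize(i,(400,400),interpolation=cv2.INTER_CUBIC) for i in(a,b)]
cv2.imwrite("pics/e.png",np.hstack([a,b])[:,:,::-1])
```

```text
[ 0.45344249 -0.16329048  0.19184804] [[-9.958e-01  7.460e-02  5.290e-02]
 [ 9.140e-02  8.173e-01  5.690e-01]
 [-8.000e-04  5.714e-01 -8.207e-01]] [ 0.19679485 -0.5137922  -4.35620535] [-0.58023337  0.25157644  0.00657365]
```

View pics/e.png

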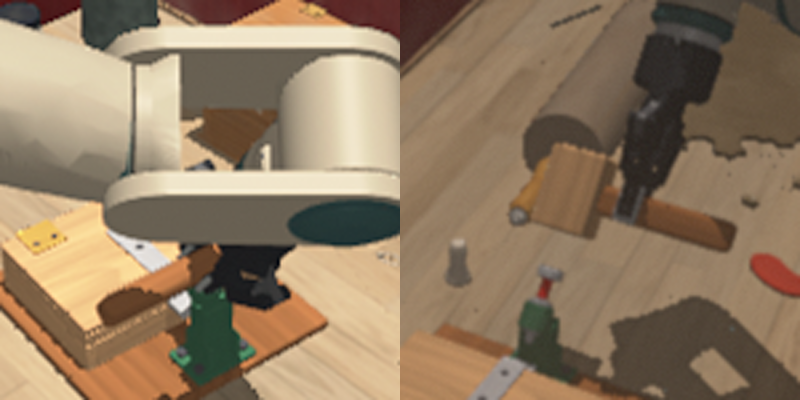

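The side view shows the mallet head tilted above the pin, its lower edge from (530,228) to (598,240) in the crop, and the pin head at (550,272). I check that edge against the expected place.

Run:
```python
from h import *;import pickle
f=pickle.load(open("f2.pkl","rb"))["side"]
t=np.array([.053,.569,-.821]);ym=np.array([.0746,.817,.571]);xm=np.array([.9958,-.0914,0]);T=np.array([.4534,-.1633,.1918])
c=T+.058*xm+.024*t;P=np.array([.514,-.1315,.139])
for n,X in(("edge l",c+.024*ym+.028*xm),("edge r",c+.024*ym-.028*xm),("pin",P)):
  u=proj(f,X);print(n,X.round(4),(u-[230,60])/.375+[400,0])
r=P-c;print("gap along t",r@t,"lateral xm,ym",r@xm,r@ym)
```

```text
edge l [ 0.5421 -0.1379  0.1858] [527.70331505 221.09047111]
edge r [ 0.4863 -0.1328  0.1858] [580.5372963  237.86210066]
pin [ 0.514  -0.1315  0.139 ] [549.26979488 271.35426747]
gap along t 0.04059542959999998 lateral xm,ym -0.0005778920000001041 0.0003741537599999992
```

Call:
apply_moves:
  commands:
    - [[0.025,0.285,-0.41],[0,0,0],-1]
    - [[0.025,0.285,-0.41],[0,0,0],-1]
    - [[0.025,0.285,-0.41],[0,0,0],-1]
    - [[0.025,0.285,-0.41],[0,0,0],-1]
    - [[0.02,0.185,-0.265],[0,0,0],-1]

```text
clock: 13.7
ee_pos: [0.4563, -0.1299, 0.1433]
tool_rot: [0.044, 0.953, 0.3, 0.014]
ft_force: [-0.9, -0.6, -1.9]
width: 0.258
grasp_force: 118.6
```

Call:
apply_moves:
  commands:
    - [[0.01,0.09,-0.13],[0,0,0],-1]
    - [[0,0.045,-0.065],[0,0,0],-1]

```text
clock: 13.95
ee_pos: [0.4562, -0.1291, 0.1421]
tool_rot: [0.044, 0.953, 0.298, 0.015]
ft_force: [-21.3, -17.3, 25.3]
width: 0.261
grasp_force: 122.8
```

Call:
apply_moves:
  commands:
    - [[0,-0.28,0.41],[0,0,0],-1]
    - [[0,-0.57,0.82],[0,0,0],-1]
    - [[0,-0.57,0.82],[0,0,0],-1]
    - [[0,-0.57,0.82],[0,0,0],-1]
    - [[0,0,0],[0,0,0],-1]

```text
clock: 14.58
ee_pos: [0.4571, -0.1771, 0.2113]
tool_rot: [0.044, 0.953, 0.299, 0.015]
ft_force: [0.1, -0.0, -3.9]
width: 0.26
grasp_force: 118.4
```

Run:
```python
from workcell import robot, grab_frame
import cv2,pickle,numpy as np
d={n:grab_frame(n) for n in("scene","side")}
pickle.dump(d,open("f3.pkl","wb"));s=robot.get_state();print(s["ee_pos"],s["ft_force"])
a=d["side"]["img"][60:210,230:380];b=d["side"]["img"][140:210,250:320];a,b=[cv2.resize(i,(400,400),interpolation=cv2.INTER_CUBIC) for i in(a,b)]
cv2.imwrite("pics/g.png",np.hstack([a,b])[:,:,::-1])
h=cv2.cvtColor(d["side"]["img"],cv2.COLOR_RGB2HSV)[150:185,270:300];print("red px",((h[...,1]>150)&(h[...,2]>60)&((h[...,0]<6)|(h[...,0]>174))).sum())
```

```text
[ 0.45639776 -0.1758735   0.20941912] [ 0.06158387  1.18404799 -4.9276239 ]
red px 0
```

View pics/g.png

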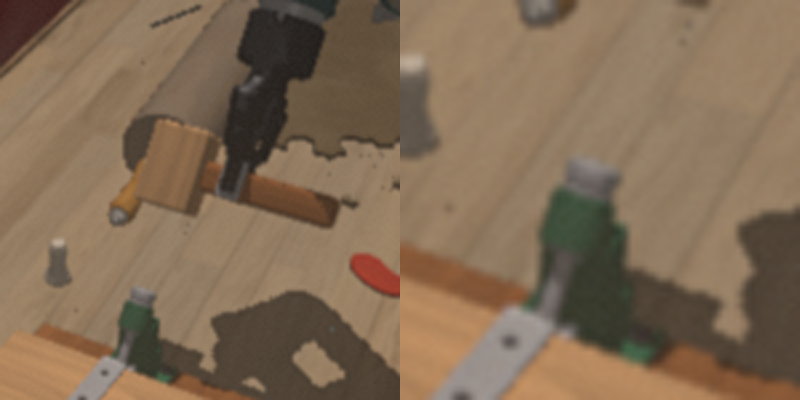

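The side crop shows the pin head seated on the green barrel with no red sleeve visible and the pin staying down. The mallet goes back to the bench.

Call:
apply_moves:
  commands:
    - [[0,-0.9,0],[-0.87,0.08,0],-1]
    - [[0,-0.9,0],[-0.87,0.08,0],-1]
    - [[0,-0.9,0],[-0.87,0.08,0],-1]
    - [[0,-1,0],[-0.87,0.08,0],-1]
    - [[0,-1,-0.6],[-0.87,0.08,0],-1]
    - [[0,0,-1],[0,0,0],-1]
    - [[0,0,-1],[0,0,0],-1]
    - [[0,0,-1],[0,0,0],-1]
    - [[0,0,-1],[0,0,0],-1]
    - [[0,0,-1],[0,0,0],-1]

```text
clock: 15.92
ee_pos: [0.4558, -0.2923, 0.068]
tool_rot: [0.045, 0.999, 0.001, -0.001]
ft_force: [-0.7, 0.5, -3.8]
width: 0.259
grasp_force: 118.2
```

Call:
apply_moves:
  commands:
    - [[0,0,-0.8],[0,0,0],-1]
    - [[0,0,-0.4],[0,0,0],-1]
    - [[0,0,-0.2],[0,0,0],-1]
    - [[0,0,-0.2],[0,0,0],-1]
    - [[0,0,0],[0,0,0],-1]

```text
clock: 16.55
ee_pos: [0.4566, -0.2939, 0.0307]
tool_rot: [0.046, 0.999, 0.0, 0.0]
ft_force: [-0.8, 0.1, -3.0]
width: 0.26
grasp_force: 118.2
```

Call:
apply_moves:
  commands:
    - [[0,0,-0.1],[0,0,0],-1]
    - [[0,0,-0.1],[0,0,0],-1]
    - [[0,0,-0.05],[0,0,0],-1]
    - [[0,0,0],[0,0,0],-1]

```text
clock: 17.05
ee_pos: [0.4566, -0.2941, 0.0246]
tool_rot: [0.046, 0.999, -0.0, 0.0]
ft_force: [-2.6, 0.7, 0.5]
width: 0.265
grasp_force: 118.9
```

Call:
apply_moves:
  commands:
    - [[0,0,0],[0,0,0],-0.2]
    - [[0,0,0],[0,0,0],0.3]
    - [[0,0,0],[0,0,0],1]
    - [[0,0,0],[0,0,0],1]
    - [[0,0,0],[0,0,0],1]
  grip_force: 20

```text
clock: 17.68
ee_pos: [0.4565, -0.294, 0.0243]
tool_rot: [0.046, 0.999, 0.0, 0.0]
ft_force: [-1.0, 0.2, 0.4]
width: 0.995
grasp_force: 0.0
```

Call:
apply_moves:
  commands:
    - [[0,0,0.4],[0,0,0],1]
    - [[0,0,0.8],[0,0,0],1]
    - [[0,0,1],[0,0,0],1]
    - [[0,0,1],[0,0,0],1]
    - [[0,0,1],[0,0,0],1]
    - [[0,0,1],[0,0,0],1]
    - [[0,0,1],[0,0,0],1]
    - [[-0.5,0,1],[0,0,0],1]
    - [[-0.8,0,1],[0,0,0],1]
    - [[0,0,0],[0,0,0],1]

```text
clock: 18.92
ee_pos: [0.4242, -0.2946, 0.2325]
tool_rot: [0.046, 0.999, -0.002, 0.002]
ft_force: [0.4, 0.8, -0.4]
width: 0.997
grasp_force: 0.0
```

Run:
```python
from workcell import robot, grab_frame
import cv2,pickle,numpy as np
d={n:grab_frame(n) for n in("scene","side")}
s=robot.get_state();print(s["ee_pos"],s["ft_force"],s["clock"])
red=lambda f,x,y:(lambda h:int(((h[...,1]>110)&(h[...,2]>60)&((h[...,0]<7)|(h[...,0]>173))).sum()))(cv2.cvtColor(f["img"],cv2.COLOR_RGB2HSV)[y-15:y+25,x-18:x+18])
o=pickle.load(open("f0.pkl","rb"))
for n,x,y in(("scene",281,232),("side",286,165)):print(n,"red before",red(o[n],x,y),"now",red(d[n],x,y))
cv2.imwrite("pics/z.png",np.hstack([cv2.resize(d["scene"]["img"][130:380,130:380],(400,400)),cv2.resize(d["side"]["img"][110:360,130:380],(400,400))])[:,:,::-1])
```

```text
[ 0.42415753 -0.29390217  0.22922045] [-0.68743899  0.39717193 -0.92776883] 19.025
scene red before 3 now 0
side red before 24 now 0
```

View pics/z.png

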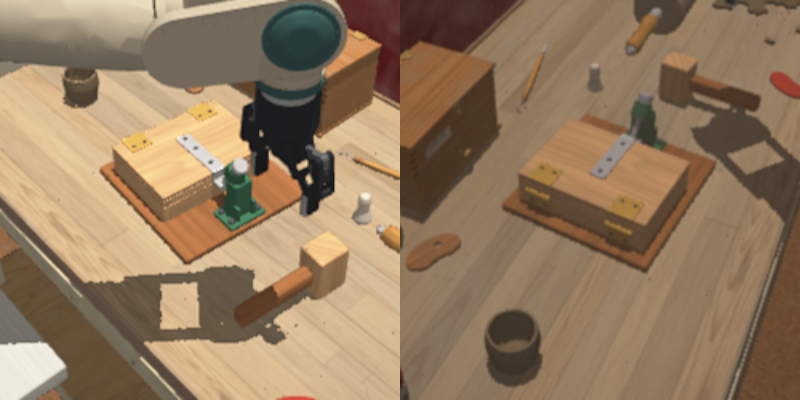

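The final views show the lid shut, the pin home with no red sleeve, the mallet standing clear on the bench, and the pot, stamp and rib in place.

```bash
python3 -c "
from workcell import sign_off
print(sign_off())"
```

```text
the job is handed in; nothing more can be done
None
```

The job is handed in: the lid is shut, the mallet drove the pin home (no red sleeve showing), the mallet stands on the bench clear of the press, and the pot, stamp and rib look undisturbed; as the lid closed, the fingertip push briefly reached about 58 N.

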